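# Slide the pan to the big ring and start the timer

## Robot

A 6-joint arm with a two-finger parallel gripper is mounted at the origin on the work surface. World frame = base frame: x ahead of the robot, y to its left, z up, the work surface at z = 0. Lengths are in m, angles in rad, forces in N, time in s.
With the tool pointing down it reaches from about 0.2 to 0.875 m from the base axis. Payload 3.4 kg.
Tool frame: the origin (TCP) lies at the very end of the fingers, on their centre line; the grasp point (between the pads) lies tcp_to_grasp behind it (tcp_to_grasp is the distance from the TCP to the grasp point, in m); z points along the fingers, y is the line along which they close (so a half turn about z gives the same grasp; the last joint's range is limited). The gripper opens to 94 mm and grips with 3 to 60 N. Pads are 16 mm wide; open, the fingers measure 119 mm over their backs; the gripper's body (75 mm by 177 mm) begins 78 mm behind the grasp point.
Start: joints at [1.011, 0.276, 1.505, -0, 1.361, -0.121], TCP at [0.244, 0.521, 0.205] pointing down, gripper open.
Joint ranges: [-2.89, 2.89], [-0.75, 2.08], [0.22, 2.7], [-1.18, 4.32], [0.11, 2.71], [-2.7, 2.7]. Speed limits (rad/s): [2.57, 2.57, 3.14, 3.14, 3.14, 3.14].

## Interface

Orientations are given as a rotation vector (axis times angle).
In Python, from cell import * gives the robot as it stands. The module is installed in compiled form; this text tells all that it offers.
- The arm moves only by the tool play_rows, never from a script. Its argument "moves" is a list of rows, each a list of 7 numbers: the shift along the world's x, y, z in cm, then the turn, a rotation vector about the world's x, y, z in degrees, then the closure, from -1 (fully open) to 1 (shut). A call has 1 to 20 rows; each row shifts and turns the commanded pose from where the row before left it; what a row does not reach is not made up. A row lasts 1/12 s, in which the tool goes at most 41.7 mm and 7.16 degrees, less where a joint would pass 70% of its speed; a pose out of reach is approached as far as the arm can. A call is refused whole if a number of a shift passes 4.17 or a number of a turn 7.16, either way. A call with a gripper value outside its range is refused whole. The fingers move at their own pace and stop on an object; "squeeze" is the grip in N (left out, the last holds). Time passes only in rows, so rows that do not move let the fingers close. It gives the time, the measured TCP pose, the force, the opening and the grip force at its end, in the units of the state.
- get_state(): the state, without advancing time (a new reading comes with each control period).
- capture(name): name is "scene" or "top" or "wrist"; returns a dict with "image" (384x512x3 uint8, red, green, blue), "depth" (384x512 float32, m along the optical axis (not along the pixel's ray), 0 where there is no reading), "fx", "fy", "cx", "cy" (pixels), "extrinsics" (4x4, takes a point from camera to world coordinates); the wrist camera has in their place "hand_eye" (4x4, takes a point from camera to tool coordinates, whose origin is the TCP and whose axes are the flange's). Camera axes: x right, y up, looking along -z (the intrinsics and any distortion apply to the point x, -y, -z); pixel columns grow to the right and rows downward; lengths in m; the calibration is good to about 2 mm. The wrist camera is an equidistant fisheye: a pixel r from the principal point sees the ray r / f radians off the axis. A picture is of the moment at which its call begins: read the wrist's pose just before it.
- job_done(): hands the job in; it is judged then, once.
Trained networks look in the newest picture that a camera, given by its name, has taken for a name from the list of things; names that differ only in an ending like _2 or _b are one class to them, and where a whole thing is asked for, a point or a joint stands for the part that bears it (a point fixed in the world has none). Each returns a list of dicts, best first, with "conf" (0 to 1); they miss things now and then, are a little off and sometimes report something else, mostly with a low value. They report only what shows in the picture. A call takes as long as a camera call.
- trace(camera, label): "pixels" (384x512 bool, what is visible of it) and "extent" ([centre column, centre row, width, height] in pixels, round what is visible of it).
The state is a dict: "clock": time; "joint_positions": joint angles; "joint_velocities": joint speeds; "joint_efforts": joint torques, N m; "tool_pos": TCP position; "ee_rot": TCP orientation; "ft_force": force on the tool from outside, world axes, zero at the start; "torque": the same for the moment, N m; "grip_width": opening from 0.0 (shut) to 1.0 (fully open); "grip_force": force on a finger pad.
Only numpy, scipy, OpenCV 4.12 (cv2) and the standard library are available. Lean on these libraries where they do the work, as an engineer would, in place of code of your own. Each camera call takes 0.05 s, during which the arm holds its last target. There are 200 camera calls.

## Task

Slide the pan of lock parts across the hotplate from the small ring to the big ring, without lifting or tipping it, so that its whole base stands inside the big ring. Then start the timer: pull the sprung black knob on the front of the hotplate all the way out to its stop for a moment and let it spring fully back. Leave the padlock, bottle, hammer and tray where they are.

Things in the scene. Friction and masses are not known exactly. Their poses are not given: they have to be found in the camera images.
- hotplate: Fixed two-ring bench hotplate: green box with a flat, rimless grey top, 204 (x) x 404 (y) x 70 mm high. Origin: centre of its underside, on the bench; x points from its front (towards the robot, with the timer knob) to its back, y along its length, z up. The rings lie on its top, 90 mm either side of its middle along y; which is at which end changes.
- big_ring: The larger of the two round markings, flush with the hotplate's top (nothing to bump over): a dark disc of 136 mm diameter within a pale line 6 mm wide (148 mm outside). Origin: its centre, at the height of the hotplate's top.
- small_ring: The smaller round marking, flush with the top: a dark disc of 104 mm diameter within a pale line 6 mm wide. Origin: its centre, at the height of the hotplate's top. The pan starts on it.
- pan: Open round steel pan on the hotplate, 100 mm outside diameter, upright sides, 62 mm high, wall 3 mm, 0.4 to 0.8 kg, brass lock parts fixed in it. Origin: centre of its underside; z up. A wooden handle (20 mm wide, 14 mm thick, its middle line 50 mm above the base) runs along the pan's +x to 175 mm from its centre, roughly away from the robot at the start.
- timer_knob (a joint): Travel of the timer's sprung pull knob, in m: 0 fully in, 0.025 fully out against its stop. It slides along the hotplate's -x (towards the robot); its spring pulls it back in, with about 2 N at rest and 8 N at the stop.
- timer_grip (a point): Centre of the knob's head, a black disc of 30 mm diameter and 16 mm thick (along hotplate x) on a 10 mm stem, in the middle of the front face. With the knob in, this point is 38 mm out from the face and 42 mm above the bench; it moves with the knob. 30 mm of stem are free between head and face.
- padlock: Brass padlock standing on the bench, 50 x 22 mm, 75 mm high with its shackle. Origin: centre of its underside. A bystander.
- oil_bottle: Grey bottle, 52 mm diameter, 130 mm high, standing on the bench. Origin: centre of its underside. A bystander.
- hammer: Hammer, 260 mm long with a 78 mm wide head, lying on the bench, handle to its -x. Origin: about its middle, at the bench. A bystander.
- parts_tray: Dark open steel tray, 120 x 90 x 35 mm, on the bench. Origin: centre of its underside. A bystander.

How it is judged:
By the outcome, as a careful person would: the job done as asked, in the order asked, and still so for the second after the job is handed in, with the robot touching nothing.
It also fails if it takes over 61 s, if anything falls off the work surface, if the arm or the gripper's body presses on something with over 40 N, if the wrist force passes 120 N, or if a joint passes its speed limit or range.

## Working session

There is one attempt and no reset: what is moved stays moved. The work goes in short steps, Python scripts to look and compute and a tool call to move; the robot and the scene stay as the last step left them, time stands still between calls to the robot, and variables do not carry over. Pictures are saved under pics/ and viewed, at most 10 in all, crops included, and the job is handed in when it is done.

Besides the shell and the picture viewer there is one more tool, called after "Emit:" as name([rows], argument=value, ...), one row to a line, values as JSON. play_rows: Moves the arm, as the interface text tells. Its arguments: {"type":"object","properties":{"moves":{"type":"array","items":{"type":"array","items":{"type":"number"}}},"squeeze":{"type":"number"}},"required":["moves"]}

```bash
mkdir -p pics; cat > h.py <<'E'
from cell import *
import numpy as np, cv2
def pts(c,mask=None):
    d=c["depth"]; v,u=np.nonzero((d>0)&(mask if mask is not None else True))
    z=d[v,u]; p=np.stack([(u-c["cx"])/c["fx"]*z,-(v-c["cy"])/c["fy"]*z,-z,np.ones_like(z)])
    return (np.array(c["extrinsics"])@p)[:3].T,u,v
E
python3 - <<'E'
from h import *
s=get_state(); print(s["clock"],s["tool_pos"],s["ee_rot"],s["grip_width"],s["ft_force"])
ims=[]
for cam in ["top","scene"]:
    c=capture(cam); ims.append(c["image"])
    for l in ["hotplate","big_ring","small_ring","pan","timer_grip","padlock","oil_bottle","hammer","parts_tray"]:
        r=trace(cam,l)
        for q in r[:1]:
            P,u,v=pts(c,q["pixels"])
            if len(P): print(cam,l,round(q["conf"],2),np.round(q["extent"]),len(P),"med",np.round(np.median(P,0),3),"lo",np.round(np.percentile(P,2,axis=0),3),"hi",np.round(np.percentile(P,98,axis=0),3))
    np.savez(cam+".npz",**{k:c[k] for k in c})
    cv2.imwrite(f"pics/{cam}1.png",c["image"][:,:,::-1])
E
```

```text
0.0 [0.24398705 0.52004022 0.20461516] [-6.83562034e-01 -3.06571731e+00  2.66266150e-03] 0.9994068156696425 [0.34010106 0.44791281 0.25679194]
top hotplate 0.67 [261. 156. 136.  84.] 5791 med [ 0.584 -0.066  0.069] lo [ 0.5   -0.254  0.021] hi [0.715 0.139 0.075]
top big_ring 0.71 [231. 151.  48.  45.] 1733 med [0.606 0.033 0.071] lo [ 0.54  -0.035  0.066] hi [0.672 0.098 0.076]
top small_ring 0.54 [284. 151.  26.  24.] 82 med [ 0.597 -0.103  0.071] lo [ 0.565 -0.153  0.066] hi [ 0.64  -0.094  0.076]
top pan 0.91 [289. 124.  45.  68.] 1281 med [ 0.638 -0.143  0.092] lo [ 0.57  -0.198  0.07 ] hi [ 0.765 -0.08   0.134]
top timer_grip 0.38 [266. 188.  16.  15.] 77 med [ 0.477 -0.066  0.05 ] lo [ 0.466 -0.08   0.022] hi [ 0.504 -0.054  0.059]
top padlock 0.65 [164. 234.  17.  15.] 156 med [0.346 0.243 0.042] lo [0.327 0.225 0.009] hi [0.368 0.265 0.077]
top oil_bottle 0.81 [110. 200.  23.  21.] 333 med [0.45  0.395 0.088] lo [0.433 0.38  0.014] hi [0.474 0.418 0.132]
top hammer 0.84 [386. 203.  65.  74.] 761 med [ 0.459 -0.446  0.024] lo [ 0.339 -0.529  0.012] hi [ 0.559 -0.366  0.03 ]
t
[... 400 characters left out ...]
 27.  20.] 127 med [ 0.615 -0.103  0.07 ] lo [ 0.572 -0.129  0.067] hi [ 0.669 -0.09   0.074]
scene pan 0.74 [190. 206.  44.  63.] 1328 med [ 0.63  -0.142  0.109] lo [ 0.574 -0.199  0.073] hi [ 0.768 -0.077  0.132]
scene padlock 0.73 [353. 234.  23.  15.] 268 med [0.355 0.248 0.039] lo [ 0.304  0.226 -0.001] hi [0.372 0.269 0.074]
scene oil_bottle 0.56 [380. 286.  25.  33.] 643 med [0.473 0.408 0.081] lo [0.45  0.383 0.006] hi [0.484 0.431 0.131]
scene hammer 0.75 [174. 145.  37.  51.] 469 med [ 0.504 -0.423  0.023] lo [ 0.348 -0.531  0.004] hi [ 0.567 -0.362  0.028]
scene parts_tray 0.73 [250. 152.  38.  31.] 772 med [ 0.308 -0.247  0.012] lo [ 0.252 -0.287  0.   ] hi [ 0.371 -0.197  0.036]
```

View pics/top1.png

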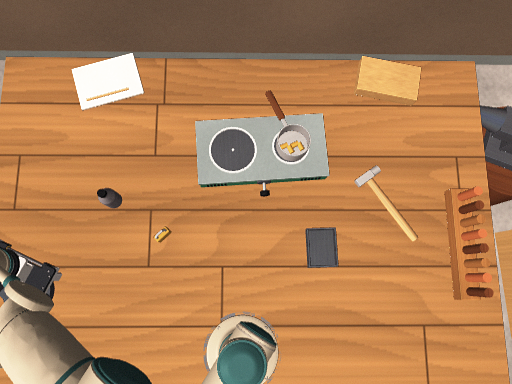

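View pics/scene1.png

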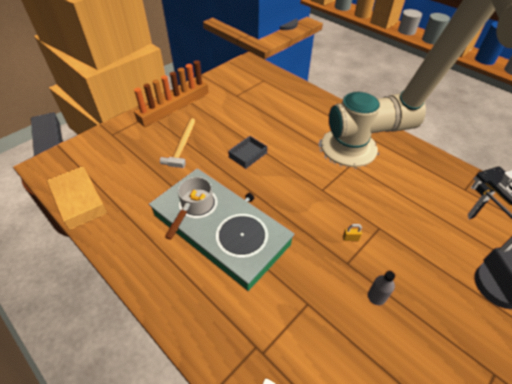

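Top view: big ring at (232,150), pan at (291,143) with its handle up-left to (268,93), knob at (265,190). Next, fits of these.

```bash
cat > fit.py <<'E'
from h import *
from scipy.optimize import least_squares
def fit(cam):
    c=capture(cam); P,u,v=pts(c)
    # hotplate top
    m=(abs(P[:,2]-0.07)<0.008)&(P[:,0]>0.42)&(P[:,0]<0.85)&(abs(P[:,1]+.055)<0.3)
    Q=P[m]; (x,y),(w,h),a=cv2.minAreaRect(Q[:,:2].astype(np.float32)); print(cam,"plate rect",x,y,w,h,a)
    pan=trace(cam,"pan")[0]["pixels"]; A,_,_=pts(c,pan)
    # rim + handle
    big=trace(cam,"big_ring"); 
    if big:
        B,_,_=pts(c,big[0]["pixels"]); B=B[abs(B[:,2]-.07)<.01]; print("big",cv2.minEnclosingCircle(B[:,:2].astype(np.float32)),np.array(big[0]["extent"]))
    hi=A[A[:,2]>0.105]; c0=np.array([np.median(A[:,0])-.03,np.median(A[:,1])])
    rim=A[A[:,2]>0.12]
    best=None
    r=least_squares(lambda q:np.hypot(rim[:,0]-q[0],rim[:,1]-q[1])-0.0485,c0,loss="cauchy",f_scale=.003); print("pan",r.x,"rim z",np.percentile(rim[:,2],[5,50,95]),"res",np.median(abs(r.fun)),len(rim))
    d=np.hypot(*(hi[:,:2]-r.x).T); H=hi[d>.07]; e=H[:,:2]-r.x; print("handle len",d.max(),"dir deg",np.degrees(np.arctan2(*np.mean(e,0)[::-1])),"z",np.percentile(H[:,2],[5,50,95]),len(H))
    e=cv2.fitLine(H[:,:2].astype(np.float32),cv2.DIST_HUBER,0,.01,.01).ravel(); print("line",e,np.degrees(np.arctan2(e[1],e[0])))
    # knob
    k=P[(P[:,0]>.43)&(P[:,0]<.515)&(abs(P[:,1]+.065)<.03)&(P[:,2]>.02)&(P[:,2]<.064)]
    if len(k): print("knob",len(k),np.round(np.percentile(k,[3,50,97],axis=0),4).tolist())
    return c
if __name__=="__main__":
    for cam in ["top","scene"]: fit(cam)
E
python3 fit.py
```

```text
top plate rect 0.6110833883285522 -0.058016106486320496 0.2078731656074524 0.4046781659126282 4.199249267578125
big ((0.6060309410095215, 0.03252789005637169), 0.07717589288949966) [231.9 153.2  46.1  46.5]
pan [ 0.61877238 -0.15080151] rim z [0.12112995 0.12697543 0.13401156] res 0.006526318951581948 349
handle len 0.17119395595053583 dir deg 26.18971278795708 z [0.12127791 0.12639149 0.1301018 ] 162
line [ 0.8999277   0.43603924  0.7281978  -0.09698192] 25.851439
knob 133 [[0.4665, -0.0852, 0.0274], [0.4943, -0.0658, 0.0502], [0.5125, -0.0413, 0.062]]
scene plate rect 0.6134102940559387 -0.05891615152359009 0.2057078331708908 0.4072360694408417 4.068602561950684
big ((0.6073484420776367, 0.03134331479668617), 0.07504358142614365) [240.  234.8  49.2  43.8]
pan [ 0.62180583 -0.15077149] rim z [0.1209668  0.12657115 0.13224306] res 0.00495131470939314 496
handle len 0.17402971089405153 dir deg 27.1311854557825 z [0.12007942 0.12603572 0.12916182] 237
line [ 0.90109193  0.43362805  0.7346245  -0.09296175] 25.698025
knob 68 [[0.4692, -0.0788, 0.0353], [0.4815, -0.063, 0.0493], [0.4936, -0.053, 0.0587]]
```

```bash
python3 -c "
import cell;print([n for n in dir(cell) if n[0]!='_']);print(getattr(cell,'tcp_to_grasp',None))"
```

```text
['IKError', 'capture', 'get_state', 'job_done', 'tcp_to_grasp', 'trace']
0.0188
```

Emit:
play_rows([
  [1.13, -1.58, 0.1, 0, 0, -3.2, -1],
  [1.13, -1.58, 0.1, 0, 0, -3.2, -1],
  [1.13, -1.58, 0.1, 0, 0, -3.2, -1],
  [1.13, -1.58, 0.1, 0, 0, -3.2, -1],
  [1.13, -1.58, 0.1, 0, 0, -3.2, -1],
  [1.13, -1.58, 0, 0, 0, -3.2, -1],
  [1.13, -1.58, 0, 0, 0, -3.2, -1],
  [1.13, -1.58, 0, 0, 0, -3.2, -1],
  [1.13, -1.58, 0, 0, 0, -3.2, -1],
  [1.13, -1.58, 0, 0, 0, -3.2, -1],
  [1.13, -1.58, 0, 0, 0, -3.2, -1],
  [1.13, -1.58, 0, 0, 0, -3.2, -1],
  [1.13, -1.58, 0, 0, 0, -3.2, -1],
  [1.13, -1.58, 0, 0, 0, -3.2, -1],
  [1.13, -1.58, 0, 0, 0, -3.2, -1],
  [1.13, -1.58, 0, 0, 0, -3.2, -1],
  [1.13, -1.58, 0, 0, 0, -3.2, -1],
  [1.13, -1.58, 0, 0, 0, -3.2, -1],
  [1.13, -1.58, 0, 0, 0, -3.2, -1],
  [1.13, -1.58, 0, 0, 0, -3.2, -1],
])

```text
clock: 2.97
tool_pos: [0.4708, 0.2037, 0.2106]
ee_rot: [2.208, 2.235, 0.0]
ft_force: [-0.1, 0.1, -0.0]
grip_width: 0.995
grip_force: 0.0
```

Emit:
play_rows([
  [1.13, -1.58, 0, 0, 0, -3.2, -1],
  [1.13, -1.58, 0, 0, 0, -3.2, -1],
  [1.13, -1.58, 0, 0, 0, -3.2, -1],
  [1.13, -1.58, 0, 0, 0, -3.2, -1],
  [1.13, -1.58, 0, 0, 0, -3.2, -1],
  [1.13, -1.58, 0, 0, 0, -3.2, -1],
  [1.13, -1.58, 0, 0, 0, -3.2, -1],
  [1.13, -1.58, 0, 0, 0, -3.2, -1],
  [1.13, -1.58, 0, 0, 0, -3.2, -1],
  [1.13, -1.58, 0, 0, 0, -3.2, -1],
  [1.13, -1.58, 0, 0, 0, -3.2, -1],
  [1.13, -1.58, 0, 0, 0, -3.2, -1],
  [1.13, -1.58, 0, 0, 0, -3.2, -1],
  [1.13, -1.58, 0, 0, 0, -3.2, -1],
  [1.13, -1.58, 0, 0, 0, -3.2, -1],
  [1.13, -1.58, 0, 0, 0, -3.2, -1],
  [1.13, -1.58, 0, 0, 0, -3.2, -1],
  [1.13, -1.58, 0, 0, 0, -3.2, -1],
  [1.13, -1.58, 0, 0, 0, -3.2, -1],
  [1.13, -1.58, 0, 0, 0, -3.2, -1],
])

```text
clock: 4.63
tool_pos: [0.6968, -0.1123, 0.2103]
ee_rot: [-3.057, -0.725, 0.0]
ft_force: [-0.3, -0.8, 0.0]
grip_width: 1.001
grip_force: 0.0
```

Emit:
play_rows([
  [0, 0, -1.5, 0, 0, 0, -1],
  [0, 0, -1.5, 0, 0, 0, -1],
  [0, 0, -1.5, 0, 0, 0, -1],
  [0, 0, -1.5, 0, 0, 0, -1],
  [0, 0, -1.5, 0, 0, 0, -1],
  [0, 0, -1.5, 0, 0, 0, -1],
  [0, 0, -1.0, 0, 0, 0, -1],
  [0, 0, -0.9, 0, 0, 0, -1],
  [0, 0, 0, 0, 0, 0, -1],
])

```text
clock: 5.38
tool_pos: [0.6951, -0.1112, 0.0993]
ee_rot: [-3.054, -0.729, 0.005]
ft_force: [-0.8, -0.2, -0.7]
grip_width: 0.998
grip_force: 0.0
```

Emit:
play_rows([
  [0, 0, 0, 0, 0, 0, 0],
  [0, 0, 0, 0, 0, 0, 0.2],
  [0, 0, 0, 0, 0, 0, 0.4],
  [0, 0, 0, 0, 0, 0, 0.5],
  [0, 0, 0, 0, 0, 0, 0.6],
  [0, 0, 0, 0, 0, 0, 0.8],
  [0, 0, 0, 0, 0, 0, 1],
  [0, 0, 0, 0, 0, 0, 1],
  [0, 0, 0, 0, 0, 0, 1],
  [0, 0, 0, 0, 0, 0, 1],
  [0, 0, 0, 0, 0, 0, 1],
  [0, 0, 0, 0, 0, 0, 1],
], squeeze=12)

```text
clock: 6.38
tool_pos: [0.6966, -0.1117, 0.1015]
ee_rot: [3.055, 0.73, 0.001]
ft_force: [0.6, -1.3, -0.2]
grip_width: 0.21
grip_force: 12.0
```

```bash
python3 - <<'E'
from h import *
s=get_state(); print(s["tool_pos"],s["ft_force"],s["torque"],s["grip_width"]*94)
c=capture("wrist"); cv2.imwrite("pics/w1.png",c["image"][:,:,::-1])
E
```

```text
[ 0.69655463 -0.11170097  0.10145357] [ 0.64720008 -1.26385756 -0.24203014] [-0.09198694  0.04265266  0.10219787] 19.71669791450414
```

View pics/w1.png

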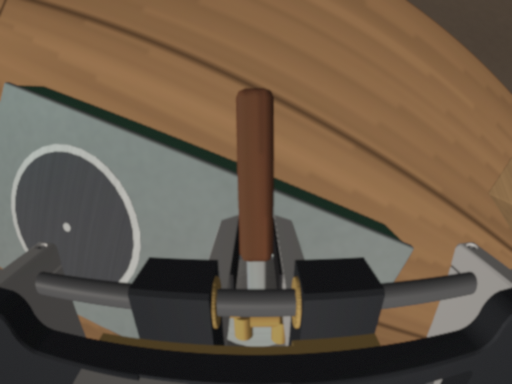

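The handle (256,90–260) is centred between the pads, at 19.7 mm opening. Now I'll slide it.

Emit:
play_rows([
  [0, 0, 0, 0, 0, 0, 1],
  [0, 0, 0, 0, 0, 0, 1],
  [-0.02, 0.2, 0, 0, 0, 0, 1],
  [-0.03, 0.4, 0, 0, 0, 0, 1],
  [-0.05, 0.6, 0, 0, 0, 0, 1],
  [-0.05, 0.6, 0, 0, 0, 0, 1],
  [-0.05, 0.6, 0, 0, 0, 0, 1],
  [-0.05, 0.6, 0, 0, 0, 0, 1],
  [-0.05, 0.6, 0, 0, 0, 0, 1],
  [-0.05, 0.6, 0, 0, 0, 0, 1],
  [-0.05, 0.6, 0, 0, 0, 0, 1],
  [-0.05, 0.6, 0, 0, 0, 0, 1],
  [-0.05, 0.6, 0, 0, 0, 0, 1],
  [-0.05, 0.6, 0, 0, 0, 0, 1],
  [-0.05, 0.6, 0, 0, 0, 0, 1],
  [-0.05, 0.6, 0, 0, 0, 0, 1],
  [-0.05, 0.6, 0, 0, 0, 0, 1],
  [-0.05, 0.6, 0, 0, 0, 0, 1],
  [0, 0, 0, 0, 0, 0, 1],
], squeeze=30)

```text
clock: 8.02
tool_pos: [0.6886, -0.0194, 0.1015]
ee_rot: [-3.054, -0.73, -0.0]
ft_force: [-0.1, -0.4, -0.8]
grip_width: 0.208
grip_force: 30.0
```

```bash
python3 - <<'E'
from h import *
s=get_state(); print(s["tool_pos"],s["ee_rot"],s["ft_force"],s["torque"],s["grip_width"]*94)
E
python3 fit.py
```

```text
[ 0.68861177 -0.01936577  0.10147082] [-3.05368798e+00 -7.29764056e-01 -4.30074315e-04] [-0.05068168 -0.42859488 -0.75887813] [0.00372402 0.01054312 0.00957371] 19.545865788170648
top plate rect 0.6104491949081421 -0.05794498324394226 0.20883645117282867 0.4046454131603241 4.033140659332275
big ((0.4355189800262451, 0.41420868039131165), 0.005559180397540331) [102.7 197.1  16.   18.4]
pan [ 0.61024176 -0.0583125 ] rim z [0.12114167 0.13020496 0.13516989] res 0.0008929884632066891 78
  return _methods._mean(a, axis=axis, dtype=dtype,
  ret = um.true_divide(
Traceback (most recent call last):
  File "fit.py", line 24, in <module>
    for cam in ["top","scene"]: fit(cam)
                                ~~~^^^^^
  File "fit.py", line 17, in fit
    d=np.hypot(*(hi[:,:2]-r.x).T); H=hi[d>.07]; e=H[:,:2]-r.x; print("handle len",d.max(),"dir deg",np.degrees(np.arctan2(*np.mean(e,0)[::-1])),"z",np.percentile(H[:,2],[5,50,95]),len(H))
                                                                                                                                                    ~~~~~~~~~~~~~^^^^^^^^^^^^^^^^^^
IndexError: index -1 is out of bounds for axis 0 with size 0
```

Pan follows as expected; the remaining shift is about (-0.5, +9.0) cm.

Emit:
play_rows([
  [-0.03, 0.4, 0, 0, 0, 0, 1],
  [-0.03, 0.6, 0, 0, 0, 0, 1],
  [-0.03, 0.6, 0, 0, 0, 0, 1],
  [-0.03, 0.6, 0, 0, 0, 0, 1],
  [-0.03, 0.6, 0, 0, 0, 0, 1],
  [-0.03, 0.6, 0, 0, 0, 0, 1],
  [-0.03, 0.6, 0, 0, 0, 0, 1],
  [-0.03, 0.6, 0, 0, 0, 0, 1],
  [-0.03, 0.6, 0, 0, 0, 0, 1],
  [-0.03, 0.6, 0, 0, 0, 0, 1],
  [-0.03, 0.6, 0, 0, 0, 0, 1],
  [-0.03, 0.6, 0, 0, 0, 0, 1],
  [-0.03, 0.6, 0, 0, 0, 0, 1],
  [-0.03, 0.6, 0, 0, 0, 0, 1],
  [-0.03, 0.5, 0, 0, 0, 0, 1],
  [-0.03, 0.3, 0, 0, 0, 0, 1],
  [0, 0, 0, 0, 0, 0, 1],
  [0, 0, 0, 0, 0, 0, 1],
])

```text
clock: 9.67
tool_pos: [0.6841, 0.0696, 0.1015]
ee_rot: [-3.054, -0.729, -0.001]
ft_force: [0.6, -0.8, -0.6]
grip_width: 0.214
grip_force: 30.0
```

Emit:
play_rows([
  [0, 0, 0, 0, 0, 0, 0.5],
  [0, 0, 0, 0, 0, 0, 0.4],
  [0, 0, 0, 0, 0, 0, 0],
  [0, 0, 0, 0, 0, 0, -0.5],
  [0, 0, 0, 0, 0, 0, -1],
  [0, 0, 0, 0, 0, 0, -1],
  [0, 0, 0, 0, 0, 0, -1],
  [0, 0, 0, 0, 0, 0, -1],
  [0, 0, 0, 0, 0, 0, -1],
  [0, 0, 0.5, 0, 0, 0, -1],
  [0, 0, 1.5, 0, 0, 0, -1],
  [0, 0, 1.5, 0, 0, 0, -1],
  [0, 0, 1.5, 0, 0, 0, -1],
  [0, 0, 1.5, 0, 0, 0, -1],
  [0, 0, 1.5, 0, 0, 0, -1],
  [0, 0, 1.5, 0, 0, 0, -1],
  [0, 0, 1.5, 0, 0, 0, -1],
])

```text
clock: 11.08
tool_pos: [0.684, 0.0686, 0.2127]
ee_rot: [3.056, 0.73, 0.001]
ft_force: [-0.1, 0.3, 0.7]
grip_width: 1.001
grip_force: 0.0
```

Emit:
play_rows([
  [-1.3, -0.85, 0, 0, 0, -1.4, -1],
  [-1.3, -0.85, 0, 0, 0, -1.4, -1],
  [-1.3, -0.85, 0, 0, 0, -1.4, -1],
  [-1.3, -0.85, 0, 0, 0, -1.4, -1],
  [-1.3, -0.85, 0, 0, 0, -1.4, -1],
  [-1.3, -0.85, 0, 0, 0, -1.4, -1],
  [-1.3, -0.85, 0, 0, 0, -1.4, -1],
  [-1.3, -0.85, 0, 0, 0, -1.4, -1],
  [-1.3, -0.85, 0, 0, 0, -1.4, -1],
  [-1.3, -0.85, 0, 0, 0, -1.4, -1],
  [-1.3, -0.85, 0, 0, 0, -1.4, -1],
  [-1.3, -0.85, 0, 0, 0, -1.4, -1],
  [-1.3, -0.85, 0, 0, 0, -1.4, -1],
  [-1.3, -0.85, 0, 0, 0, -1.4, -1],
  [-1.3, -0.85, 0, 0, 0, -1.4, -1],
  [-1.3, -0.85, 0, 0, 0, -1.4, -1],
  [-0.4, -0.1, 0, 0, 0, -0.2, -1],
  [0, 0, 0, 0, 0, 0, -1],
])

```text
clock: 12.58
tool_pos: [0.4709, -0.0689, 0.2117]
ee_rot: [-3.139, -0.114, -0.0]
ft_force: [0.1, -0.1, 0.1]
grip_width: 1.0
grip_force: 0.0
```

```bash
python3 - <<'E'
from h import *
from scipy.spatial.transform import Rotation as R
s=get_state(); print(s["clock"],s["tool_pos"],s["ee_rot"])
c=capture("wrist"); im=c["image"].copy()
T=np.eye(4);T[:3,:3]=R.from_rotvec(s["ee_rot"]).as_matrix();T[:3,3]=s["tool_pos"]
W=np.linalg.inv(T@np.array(c["hand_eye"]))
def proj(p):
    q=(W@np.append(p,1))[:3]; q=np.array([q[0],-q[1],-q[2]]); rr=np.hypot(q[0],q[1]); th=np.arctan2(rr,q[2])
    return c["cx"]+c["fx"]*th*q[0]/rr, c["cy"]+c["fy"]*th*q[1]/rr
for y in np.linspace(0,2*np.pi,24,endpoint=False):
    cv2.circle(im,tuple(int(round(a)) for a in proj([.606+.074*np.cos(y),.0313+.074*np.sin(y),.07])),1,(0,255,0),-1)
d=np.array([.9974,.0715]);n=np.array([-.0715,.9974]);k=np.array([.4724,-.0685])
for a in (-.008,.008):
  for b in (-.015,.015): cv2.circle(im,tuple(int(round(x)) for x in proj([*(k+a*d+b*n),.042])),1,(255,0,0),-1)
cv2.imwrite("pics/w2.png",im[:,:,::-1])
t=capture("top");sc=capture("scene")
a=cv2.resize(t["image"][90:220,180:340],None,fx=3,fy=3); b=cv2.resize(sc["image"][150:300,140:300],None,fx=2.6,fy=2.6)
b=b[:390]; 
cv2.imwrite("pics/ab.png",np.hstack([a[:390,:],b[:390,:310]])[:,:,::-1])
E
sed -i 's/^    d=np.hypot.*/    return c/' fit.py; python3 fit.py
```

```text
12.5833 [ 0.47090791 -0.06890643  0.21174744] [-3.13948002e+00 -1.14009620e-01 -3.04852013e-04]
top plate rect 0.612391471862793 -0.05801652371883392 0.20544172823429108 0.4043826162815094 4.08856201171875
big ((0.6057507395744324, 0.03352721408009529), 0.07353591918945312) [231.9 149.9  43.3  46.2]
pan [0.60628162 0.03050414] rim z [0.12135794 0.12648625 0.13277158] res 0.04192890723118025 302
scene plate rect 0.6138924360275269 -0.05839531123638153 0.2056092917919159 0.4060308337211609 4.340376377105713
big ((0.6069180965423584, 0.032241951674222946), 0.07424325495958328) [240.3 239.3  45.2  35.7]
pan [0.60893546 0.03118937] rim z [0.12111791 0.12630072 0.1321708 ] res 0.013384125129926792 522
```

View pics/w2.png

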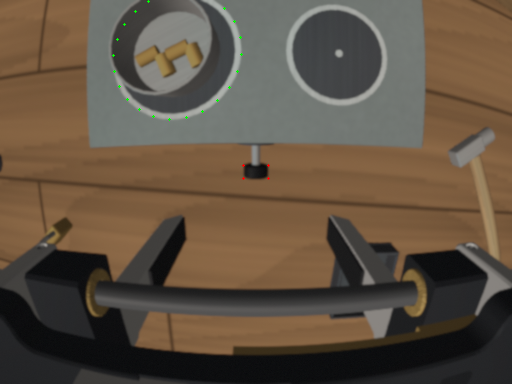

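View pics/ab.png

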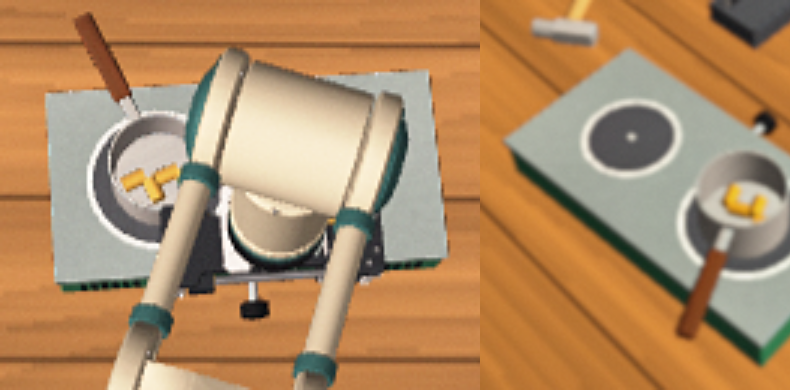

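The wrist view shows the knob head (257,172) inside my red prediction, and the ring outline matches. Next I'll check the camera's clearance and the pan base by overlay.

```bash
python3 - <<'E'
from h import *
from scipy.spatial.transform import Rotation as R
s=get_state(); c=capture("wrist"); im=c["image"].copy(); print(np.round(c["hand_eye"],3))
T=np.eye(4);T[:3,:3]=R.from_rotvec(s["ee_rot"]).as_matrix();T[:3,3]=s["tool_pos"]
W=np.linalg.inv(T@np.array(c["hand_eye"]))
def proj(p):
    q=(W@np.append(p,1))[:3]; q=np.array([q[0],-q[1],-q[2]]); rr=np.hypot(q[0],q[1]); th=np.arctan2(rr,q[2])
    return c["cx"]+c["fx"]*th*q[0]/rr, c["cy"]+c["fy"]*th*q[1]/rr
S=4; im=cv2.resize(im[0:140,80:270],None,fx=S,fy=S)
for z,r,col in ((.07,.05,(255,0,0)),(.132,.05,(0,255,0)),(.07,.074,(0,0,255))):
  for y in np.linspace(0,2*np.pi,60,endpoint=False):
    u,v=proj([(.607 if r==.05 else .6062)+r*np.cos(y),(.0305 if r==.05 else .0316)+r*np.sin(y),z]); cv2.circle(im,(int(S*(u-80+.5)),int(S*(v+.5))),2,col,-1)
cv2.imwrite("pics/w3.png",im[:,:,::-1])
E
```

```text
[[ 0.     0.965  0.262  0.076]
 [ 1.    -0.001  0.001  0.   ]
 [ 0.001  0.262 -0.965 -0.179]
 [ 0.     0.     0.     1.   ]]
```

View pics/w3.png

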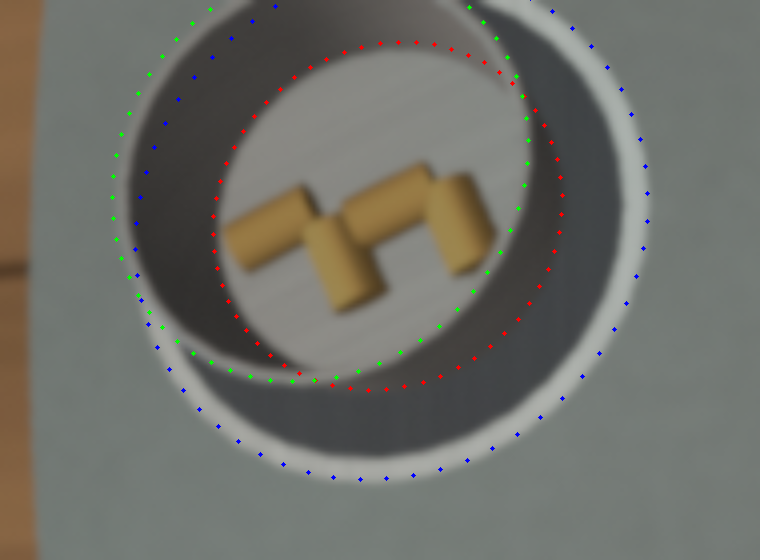

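The pan base (red) sits near the centre of the ring (blue), and the overlay fits. Next is the knob.

Emit:
play_rows([
  [0.1, 0, -1.5, 0, 0, 0, -1],
  [0, 0, -1.5, 0, 0, 0, -1],
  [0, 0, -1.5, 0, 0, 0, -1],
  [0, 0, -1.5, 0, 0, 0, -1],
  [0, 0, -1.5, 0, 0, 0, -1],
  [0, 0, -1.5, 0, 0, 0, -1],
  [0, 0, -1.5, 0, 0, 0, -1],
  [0, 0, -1.5, 0, 0, 0, -1],
  [0, 0, -1.5, 0, 0, 0, -1],
  [0, 0, -1.5, 0, 0, 0, -1],
  [0, 0, -1.5, 0, 0, 0, -1],
  [0, 0, -1.0, 0, 0, 0, -1],
  [0, 0, -1.0, 0, 0, 0, -1],
  [0, 0, -0.4, 0, 0, 0, -1],
  [0, 0, 0, 0, 0, 0, -1],
])

```text
clock: 14.33
tool_pos: [0.4724, -0.0682, 0.0216]
ee_rot: [-3.139, -0.117, 0.003]
ft_force: [-0.2, 0.5, 0.3]
grip_width: 0.998
grip_force: 0.0
```

Emit:
play_rows([
  [0, 0, 0, 0, 0, 0, 0],
  [0, 0, 0, 0, 0, 0, 0.2],
  [0, 0, 0, 0, 0, 0, 0.4],
  [0, 0, 0, 0, 0, 0, 0.6],
  [0, 0, 0, 0, 0, 0, 0.8],
  [0, 0, 0, 0, 0, 0, 1],
  [0, 0, 0, 0, 0, 0, 1],
  [0, 0, 0, 0, 0, 0, 1],
  [0, 0, 0, 0, 0, 0, 1],
  [0, 0, 0, 0, 0, 0, 1],
  [0, 0, 0, 0, 0, 0, 1],
], squeeze=35)

```text
clock: 15.25
tool_pos: [0.473, -0.0683, 0.0225]
ee_rot: [-3.139, -0.116, 0.0]
ft_force: [0.2, 1.1, 0.3]
grip_width: 0.309
grip_force: 35.0
```

Emit:
play_rows([
  [-0.3, -0.02, 0, 0, 0, 0, 1],
  [-0.3, -0.02, 0, 0, 0, 0, 1],
  [-0.3, -0.02, 0, 0, 0, 0, 1],
  [-0.3, -0.02, 0, 0, 0, 0, 1],
  [-0.3, -0.02, 0, 0, 0, 0, 1],
  [-0.3, -0.02, 0, 0, 0, 0, 1],
  [-0.3, -0.03, 0, 0, 0, 0, 1],
  [-0.2, -0.02, 0, 0, 0, 0, 1],
  [0, 0, 0, 0, 0, 0, 1],
  [0, 0, 0, 0, 0, 0, 1],
])

```text
clock: 16.08
tool_pos: [0.4516, -0.0699, 0.0226]
ee_rot: [-3.139, -0.115, -0.006]
ft_force: [6.4, 2.9, -5.1]
grip_width: 0.309
grip_force: 35.0
```

Emit:
play_rows([
  [-0.1, -0.01, 0, 0, 0, 0, 1],
  [-0.1, -0.01, 0, 0, 0, 0, 1],
  [0, 0, 0, 0, 0, 0, 1],
  [0, 0, 0, 0, 0, 0, 1],
])

```text
clock: 16.42
tool_pos: [0.4499, -0.07, 0.0226]
ee_rot: [-3.139, -0.115, -0.007]
ft_force: [6.6, 4.5, -5.7]
grip_width: 0.311
grip_force: 35.0
```

Emit:
play_rows([
  [-0.1, -0.01, 0, 0, 0, 0, 1],
  [-0.1, -0.01, 0, 0, 0, 0, 1],
  [0, 0, 0, 0, 0, 0, 1],
  [0, 0, 0, 0, 0, 0, 1],
])

```text
clock: 16.75
tool_pos: [0.4481, -0.0701, 0.0226]
ee_rot: [-3.139, -0.115, -0.007]
ft_force: [7.7, 2.7, -6.7]
grip_width: 0.307
grip_force: 35.0
```

Emit:
play_rows([
  [-0.1, -0.01, 0, 0, 0, 0, 1],
  [-0.1, -0.01, 0, 0, 0, 0, 1],
  [0, 0, 0, 0, 0, 0, 1],
  [0, 0, 0, 0, 0, 0, 1],
])

```text
clock: 17.08
tool_pos: [0.448, -0.0702, 0.0227]
ee_rot: [-3.139, -0.113, -0.013]
ft_force: [10.9, 6.9, -9.0]
grip_width: 0.313
grip_force: 35.0
```

The tool stopped moving at 25 mm while the force rose, so it's on the stop. I'll ease it back, release, and retreat.

Emit:
play_rows([
  [-0.1, -0.01, 0, 0, 0, 0, 1],
  [0, 0, 0, 0, 0, 0, 1],
  [0, 0, 0, 0, 0, 0, 1],
  [0.3, 0.02, 0, 0, 0, 0, 1],
  [0.3, 0.02, 0, 0, 0, 0, 1],
  [0.3, 0.02, 0, 0, 0, 0, 1],
  [0.3, 0.02, 0, 0, 0, 0, 1],
  [0.3, 0.02, 0, 0, 0, 0, 1],
  [0.3, 0.02, 0, 0, 0, 0, 1],
  [0.3, 0.02, 0, 0, 0, 0, 1],
  [0.3, 0.02, 0, 0, 0, 0, 1],
  [0.3, 0.03, 0, 0, 0, 0, 1],
  [0, 0, 0, 0, 0, 0, 1],
  [0, 0, 0, 0, 0, 0, 0.2],
  [0, 0, 0, 0, 0, 0, -1],
  [0, 0, 0, 0, 0, 0, -1],
  [0, 0, 0, 0, 0, 0, -1],
  [0, 0, 0, 0, 0, 0, -1],
  [0, 0, 0, 0, 0, 0, -1],
  [0, 0, 0, 0, 0, 0, -1],
])

```text
clock: 18.75
tool_pos: [0.4698, -0.0691, 0.0225]
ee_rot: [3.139, 0.117, -0.0]
ft_force: [-0.4, -0.4, -0.9]
grip_width: 0.771
grip_force: 0.0
```

Emit:
play_rows([
  [0, 0, 0.8, 0, 0, 0, -1],
  [0, 0, 1.5, 0, 0, 0, -1],
  [0, 0, 1.5, 0, 0, 0, -1],
  [0, 0, 1.5, 0, 0, 0, -1],
  [0, 0, 1.5, 0, 0, 0, -1],
  [0, 0, 1.5, 0, 0, 0, -1],
  [0, 0, 1.5, 0, 0, 0, -1],
  [0, 0, 1.5, 0, 0, 0, -1],
  [0, 0, 1.5, 0, 0, 0, -1],
  [0, 0, 1.5, 0, 0, 0, -1],
  [0, 0, 1.5, 0, 0, 0, -1],
  [0, 0, 1.5, 0, 0, 0, -1],
  [0, 0, 1, 0, 0, 0, -1],
  [0, 0, 0, 0, 0, 0, -1],
  [0, 0, 0, 0, 0, 0, -1],
])

```text
clock: 20.0
tool_pos: [0.4701, -0.069, 0.2059]
ee_rot: [3.139, 0.117, 0.001]
ft_force: [0.6, 0.6, -0.8]
grip_width: 1.0
grip_force: 0.0
```

```bash
python3 - <<'E'
from h import *
s=get_state(); print(s["clock"],s["tool_pos"],s["ft_force"],s["grip_width"])
cv2.imwrite("pics/w4.png",capture("wrist")["image"][:,:,::-1])
E
```

```text
20.0 [ 0.47006996 -0.06897778  0.20587033] [ 0.63978239  0.62282234 -0.8294698 ] 0.9999267748515491
```

View pics/w4.png

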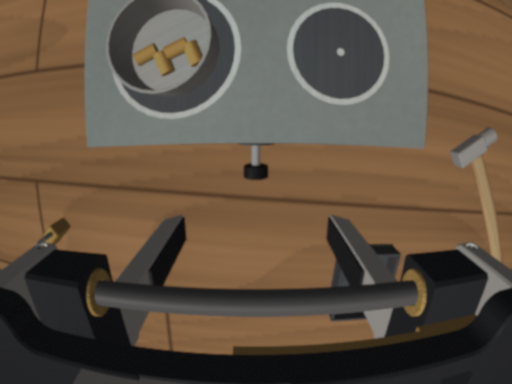

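The knob is fully back at (256,172), the same as before the pull. The pan is unmoved in the big ring at (165,50), and the gripper is clear.

```bash
python3 -c "
from cell import *
print(job_done())"
```

```text
the job is handed in; nothing more can be done
None
```

The pan stands inside the big ring, the timer knob was pulled to its stop and sprang fully back, and the job was handed in at about 20 s; no verdict was returned.

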